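# Brake lever travel check on a gas-cylinder trolley grip

### The job

Check the brake on the gas trolley grip, the one with the long lever: press the lever in towards the bar with the outside of the fingers until it stops, let it spring right back out, then press it in to its stop again and finish while holding it there, so that the gap left to the bar can be gauged. Press firmly but do not force it; pinch and lift nothing, leave the short latch lever on the other grip alone, and do not disturb the glassware and tools around.

Things in the scene. Friction and masses are not known exactly. Their poses are not given: they have to be found in the camera images.
- brake_handle: Trolley grip with the long lever, on a bolted-down stand. Origin: centre of the stand, on the work surface. The bar (rubber sleeve, 30 mm diameter) runs along y over the origin, its axis 110 mm up, between posts at y -120 and +120 mm. Nothing on it is higher than 130 mm. The lever is on the -x side and is pressed towards +x. Foot plate 10 mm high, x -26 to +50 mm; clear under the lever.
- brake_push (a point): Point to press on the long lever, in the middle of its blade; moves with it. The blade is aluminium, 10 mm thick (x), 24 mm high (98 to 122 mm up), straight along this point's y, from +105 mm to -35 mm of it, with a 26 mm ball at -39 mm. Its outer face is at x -5 mm; press towards +x. With the lever out, these axes are turned -0.13 rad (clockwise from above) from the grip's.
- brake_pivot (a point): Pivot of the long lever: x -35, y +85, z 110 mm in the grip's frame. The press point lies at x -36, y -115, z 0 mm from it in the lever's own axes (those of the press point).
- brake_lever (a joint): Angle of the long lever (rad): 0 = out, where its spring returns it; grows as it is pressed in (counter-clockwise from above, about the vertical pivot); hard stop at 0.26, where the ball has moved about 40 mm and is still about 23 mm short of the rubber sleeve. At the press point it takes about 2 N to start and 4.5 N to reach the stop.
- latch_handle: The other grip, same stand and bar and axes, but with a short latch lever (85 mm instead of 160 mm long). Not part of the job. The two grips may stand either way round (left or right).
- latch_lever (a joint): Angle of the short latch lever (rad), 0 = out; to be left alone.
- flask: Bystander, loose: conical glass flask, foot 72 mm across, 106 mm tall, standing behind the grip that has the long lever. Origin: centre of its underside.
- beaker: Bystander, loose: open glass beaker, 66 mm across, 85 mm tall, standing behind the grip that has the short lever. Origin: centre of its underside.
- lamp: Bystander, loose: amber glass cathode lamp standing on end, 36 mm across, 115 mm tall, between the two grips. Origin: centre of its underside.
- jar: Bystander, loose: white jar, 56 mm across, 75 mm tall, beyond the gap between the grips. Origin: centre of its underside.
- spanner: Bystander, loose: steel spanner, 160 mm long, lying flat in front of the gap between the grips. Origin: centre of its underside.
- reagent: Bystander, loose: amber bottle, 64 mm across, 135 mm tall, left of the grips. Origin: centre of its underside.
- screwdriver: Bystander, loose: screwdriver, 170 mm long, lying flat right of the grips. Origin: centre of its underside.

How it is judged:
On the way, in this order (a step that is already met when the one before it is completed fails the run):
1. the brake lever has been pressed in to its stop (value of joint brake_lever above 0.225 rad and contact force between the fingers and brake_handle above 1 N), for 0.2 s.
2. the brake lever has been let right back out (value of joint brake_lever below 0.03 rad), for 0.2 s.
At the end, for the whole second after the job is handed in: After one full press and full return, the fingers hold the brake lever still within 0.035 rad (about 5 mm at the ball) of its stop with 2 to 30 N; the latch lever is out (under 0.04 rad) and the loose things are within 30 mm of where they stood (value of joint brake_lever above 0.225 rad and velocity of joint brake_lever between -0.05 and 0.05 rad/s and contact force between the fingers and brake_handle between 2 and 30 N and value of joint latch_lever below 0.04 rad and distance of each of flask, beaker, lamp, jar, spanner, reagent, screwdriver from where it was at the start of the episode below 0.03 m); the arm keeps its last pose, push and grip.
It fails at once if the brake lever or its grip was forced (over 45 N) (contact force between the fingers and brake_handle above 45 N).
It fails at once if the brake lever was taken between the fingers instead of pressed with their outside (contact force between the fingers and brake_handle above 0.5 N and x of the grasp point in the frame of brake_push between -0.005 and 0.05 m and y of the grasp point in the frame of brake_push between -0.045 and 0.095 m and z of the grasp point in the frame of brake_push between -0.025 and 0.02 m).
It fails at once if the short latch lever was pressed (value of joint latch_lever above 0.06 rad).
It fails at once if a bystander was knocked, lifted or moved more than 30 mm (distance of any of flask, beaker, lamp, jar, spanner, reagent, screwdriver from where it was at the start of the episode above 0.03 m).
It also fails if it takes over 45 s, if anything falls off the work surface, if the arm or the gripper's body presses on something with over 40 N, if the wrist force passes 120 N, or if a joint passes its speed limit or range.

### The arm

A 6-joint arm with a two-finger parallel gripper is mounted at the origin on the work surface. World frame = base frame: x ahead of the robot, y to its left, z up, the work surface at z = 0. Lengths are in m, angles in rad, forces in N, time in s.
With the tool pointing down it reaches from about 0.2 to 0.875 m from the base axis. Payload 3.4 kg.
Tool frame: the origin (TCP) lies between the finger pads; the fingertips stand 25 mm ahead of it and the grasp point (between the pads) lies 6 mm ahead of it (r.nose_length is the z of the fingertips in the tool frame, in m); z points along the fingers, x is the direction in which the jaws open and shut, and the axes are right-handed (so a half turn about z gives the same grasp; the last joint's range is limited). The gripper opens to 94 mm and grips with 3 to 60 N. Pads are 16 mm wide; open, the fingers measure 119 mm over their backs; the gripper's body (75 mm by 177 mm) begins 78 mm behind the grasp point.
Start: joints at [1.206, 0.276, 1.505, -0, 1.361, -0.121], TCP at [0.139, 0.558, 0.203] pointing down, gripper open.
Joint ranges: [-2.89, 2.89], [-0.75, 2.08], [0.22, 2.7], [-1.18, 4.32], [0.11, 2.71], [-2.7, 2.7]. Speed limits (rad/s): [2.57, 2.57, 3.14, 3.14, 3.14, 3.14].

### API

Orientations are given as a unit quaternion [w, x, y, z].
In Python, from plant import r, gripper_to, inverse_kinematics, vision, models, telemetry gives the robot as it stands. Calls block until the motion is done:
- r.move_to(position, orientation): joint-space move of the TCP to a pose.
- r.move_l(position, rot=None, vel=0.15, guard=None): straight line of the TCP; rot=None keeps the orientation; vel is the mean speed in m/s. With guard (N) it stops when the force on the tool has changed by that much, and returns True; else False.
- r.movej(angles): joint-space move.
- gripper_to(opening, f_grip=None): finger opening in m; f_grip is the grip in N (None keeps the last); returns when the fingers have stopped.
- r.hold(seconds).
- inverse_kinematics(position, orientation): joint angles nearest the present ones, or None.
- vision.snapshot(name): name is "scene" or "top" or "wrist"; returns the picture (384x512x3 uint8, red, green, blue); there is no depth.
- vision.get_calibration(name): a dict with "fx", "fy", "cx", "cy" (pixels), "D" ([k1, k2, p1, p2, k3] as OpenCV has them; the pictures are not rectified), "position" and "orientation" of the camera in the world. Camera axes: x right, y down, z forward; pixel columns grow to the right and rows downward; lengths in m; the calibration is good to about 2 mm. A picture is of the moment at which its call begins: read the wrist's pose just before it. get_calibration takes no time and is no camera call; for the wrist camera it gives the pose at the moment of the call.
A pose or a line that the arm cannot do raises r.PlanningError and nothing moves.
- r.sign_off(): hands the job in, once; it reports no verdict.
Trained networks look in the newest picture that a camera, given by its name, has taken for a name from the list of things; names that differ only in an ending like _2 or _b are one class to them, and where a whole thing is asked for, a point or a joint stands for the part that bears it (a point fixed in the world has none). Each returns a list of dicts, best first, with "score" (0 to 1); they miss things now and then, are a little off and sometimes report something else, mostly with a low value. They report only what shows in the picture. A call takes as long as a camera call.
- models.boxes_of(thing, camera): "at" ([x, y, z] in m, in world coordinates, good to about 4 mm: the middle of the surface that is visible of it).
- models.regions_of(thing, camera): "pixels" (384x512 bool, what is visible of it).
- models.mark_of(thing, camera): "at" ([x, y, z] in m, in world coordinates, good to about 4 mm: a listed point, or the origin of a listed thing).
Readings, each from a call of its own:
- telemetry.current_t(): time.
- telemetry.current_joints(): joint angles.
- telemetry.current_dq(): joint speeds.
- telemetry.current_joint_efforts(): joint torques, N m.
- telemetry.current_ee_pos(): TCP position.
- telemetry.current_tool_rot(): TCP orientation.
- telemetry.current_wrist_force(): force on the tool from outside, world axes, zero at the start.
- telemetry.current_torque(): the same for the moment, N m.
- telemetry.current_opening(): finger opening in m.
Only numpy, scipy, OpenCV 4.12 (cv2) and the standard library are available. Lean on these libraries where they do the work, as an engineer would, in place of code of your own. Each camera call takes 0.05 s, during which the arm holds its last target.

## Working session

There is one attempt and no reset: what is moved stays moved. The work goes in short steps, each a Python script; the robot and the scene stay as the last script left them, time stands still between calls to the robot, and variables do not carry over. Pictures are saved under pics/ and viewed, and the job is handed in when it is done.

```bash
ls; mkdir -p pics; python3 - <<'E'
from plant import r, vision, models, telemetry
import cv2
for n in ["scene","top"]:
    im=vision.snapshot(n); cv2.imwrite(f"pics/{n}0.png",im[:,:,::-1])
    for t in ["brake_handle","latch_handle","brake_push","brake_pivot","flask","beaker","lamp","jar","spanner","reagent","screwdriver"]:
        try:
            o=models.mark_of(t,n); print(n,t,[(round(d["score"],2),[round(float(v),3) for v in d["at"]]) for d in o[:3]])
        except Exception as e: print(n,t,e)
print(telemetry.current_t(), r.nose_length, telemetry.current_tool_rot())
E
```

```text
pics
scene brake_handle [(0.87, [0.601, 0.222, -0.0])]
scene latch_handle [(0.7, [0.631, -0.206, -0.004])]
scene brake_push [(0.56, [0.527, 0.175, 0.109])]
scene brake_pivot [(0.86, [0.548, 0.295, 0.112])]
scene flask [(0.77, [0.707, 0.272, -0.001])]
scene beaker [(0.67, [0.734, -0.203, -0.002])]
scene lamp [(0.89, [0.619, -0.009, -0.002])]
scene jar [(0.86, [0.775, 0.02, -0.001]), (0.44, [0.549, 0.297, 0.113])]
scene spanner [(0.54, [0.454, -0.008, 0.0])]
scene reagent [(0.58, [0.632, 0.44, 0.002])]
scene screwdriver [(0.72, [0.616, -0.43, -0.002])]
top brake_handle [(0.74, [0.606, 0.217, 0.003])]
top latch_handle [(0.59, [0.631, -0.206, -0.002])]
top brake_push [(0.72, [0.527, 0.18, 0.106])]
top brake_pivot [(0.81, [0.549, 0.293, 0.109]), (0.66, [0.704, 0.267, -0.001])]
top flask [(0.73, [0.707, 0.267, -0.001])]
top beaker [(0.59, [0.737, -0.197, 0.003]), (0.58, [0.631, -0.209, -0.004])]
top lamp [(0.55, [0.617, -0.008, 0.001])]
top jar [(0.82, [0.773, 0.018, -0.0]), (0.27, [0.453, -0.012, 0.0])]
top spanner [(0.52, [0.454, -0.01, 0.001])]
top reagent [(0.83, [0.63, 0.434, -0.0])]
top screwdriver [(0.74, [0.617, -0.431, 0.001])]
1.2 0.025 [-2.31634821e-05  7.87845174e-01  6.15873346e-01  5.17409437e-05]
```

View pics/scene0.png

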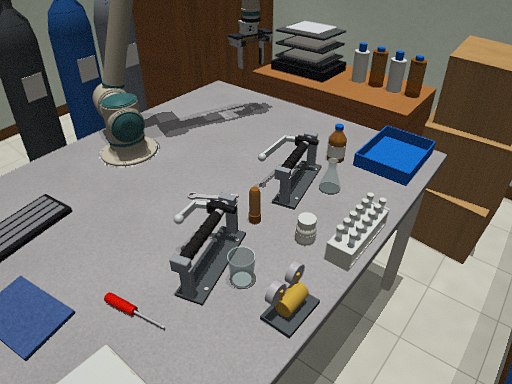

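View pics/top0.png

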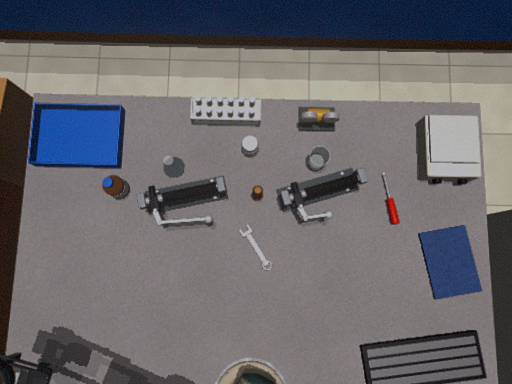

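The long-lever grip is the left one: bar from about (147,200) to (222,187) in the top view, lever from (163,222) to its ball at (208,219). I'll fit the grip's pose and check it by overlaying it on the picture.

```bash
cat > h.py <<'E'
import numpy as np, cv2
from scipy.spatial.transform import Rotation as R
def proj(c,P):
    q=c["orientation"]; Rm=R.from_quat([q[1],q[2],q[3],q[0]]).as_matrix()
    K=np.array([[c["fx"],0,c["cx"]],[0,c["fy"],c["cy"]],[0,0,1.]])
    Pc=(np.asarray(P,float)-np.array(c["position"]))@Rm
    return cv2.projectPoints(Pc.reshape(-1,1,3),np.zeros(3),np.zeros(3),K,np.array(c["D"],float))[0].reshape(-1,2)
def R2(a): return np.array([[np.cos(a),-np.sin(a)],[np.sin(a),np.cos(a)]])
def grip(p,yaw,x,y,z): 
    return np.r_[np.array(p)+R2(yaw)@[x,y],z]
def lev(p,yaw,x,y,z,q=0): # press frame coords
    g=np.array([-.035,.085])+R2(-.13+q)@(np.array([-.036,-.115])+[x,y])
    return grip(p,yaw,g[0],g[1],z)
E
cat > fit.py <<'E'
from h import *
from plant import vision, models
from scipy.optimize import least_squares
obs=[]
for n in ["scene","top"]:
    vision.snapshot(n)
    for k in range(1):
        for t in ["brake_handle","brake_push","brake_pivot"]:
            o=models.mark_of(t,n)
            if o: obs.append((t,np.array(o[0]["at"][:2])))
obs+= [("brake_handle",np.array(a)) for a in [(.601,.222),(.606,.217)]]+[("brake_push",np.array(a)) for a in [(.527,.175),(.527,.18)]]+[("brake_pivot",np.array(a)) for a in [(.548,.295),(.549,.293)]]
f=lambda v: np.concatenate([((grip(v[:2],v[2],0,0,0) if t=="brake_handle" else lev(v[:2],v[2],0,0,0) if t=="brake_push" else grip(v[:2],v[2],-.035,.085,0))[:2]-a) for t,a in obs])
s=least_squares(f,[.6,.22,.2]); print(s.x, np.round(f(s.x)*1000,1))
v=s.x
out=[]
for n,(x0,y0,w,h) in {"top":(90,130,180,130),"scene":(230,110,130,110)}.items():
    im=vision.snapshot(n)[:,:,::-1].copy(); c=vision.get_calibration(n)
    k=4; cr=cv2.resize(im[y0:y0+h,x0:x0+w],None,fx=k,fy=k,interpolation=cv2.INTER_CUBIC)
    def pl(P,col): 
        u=((proj(c,P)-[x0,y0]+.5)*k).astype(int); cv2.polylines(cr,[u.reshape(-1,1,2)],False,col,1)
    p,a=v[:2],v[2]
    pl([grip(p,a,0,-.12,.11),grip(p,a,0,.12,.11)],(0,255,255))
    pl([grip(p,a,x,y,.01) for x,y in [(-.026,-.13),(.05,-.13),(.05,.13),(-.026,.13),(-.026,-.13)]],(0,255,0))
    pl([lev(p,a,x,y,.122) for x,y in [(-.005,-.035),(-.005,.105),(.005,.105),(.005,-.035),(-.005,-.035)]],(0,0,255))
    cv2.imwrite(f"pics/ov_{n}.png",cr)
E
python3 fit.py
```

```text
[0.60347506 0.22022106 0.23881772] [ 2.7 -2.6 -1.3  1.2 -0.2 -3.7 -1.6  2.9  1.8  1.2 -1.   0.8  2.5 -1.8
 -2.5  3.2 -0.9  1.3 -0.9 -3.7  1.4 -0.5  0.4  1.5]
```

View pics/ov_top.png

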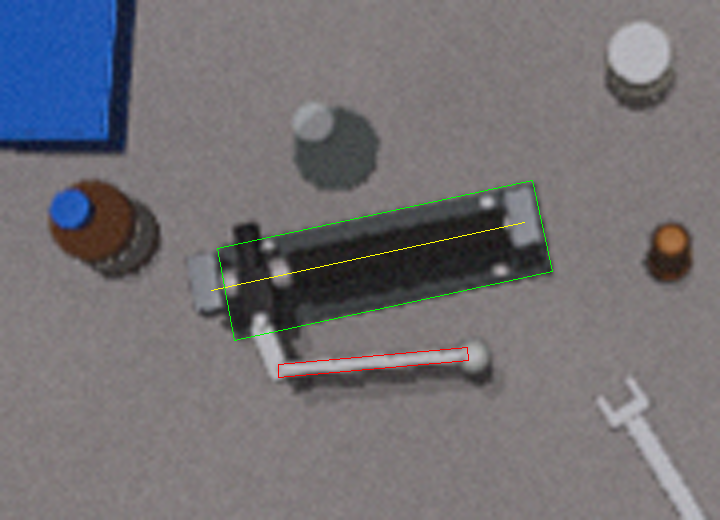

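View pics/ov_scene.png

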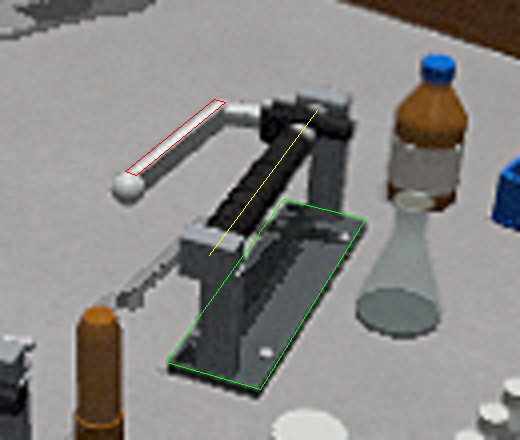

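The overlay fits the lever and the grip within about 2 mm in both views. Next I close the gripper and approach the lever.

```bash
cat >> h.py <<'E'
P=(.6035,.2202); YAW=.235; PHI=YAW-.13+.2
Q=[0,np.cos(PHI/2),np.sin(PHI/2),0]
Z=.116
def tgt(off,q): # TCP with finger back 'off' short of the blade face at lever angle q
    return lev(P,YAW,-.005-.0125-off,0,Z,q)
E
python3 - <<'E'
from h import *
from plant import r,gripper_to,inverse_kinematics,vision,telemetry
gripper_to(0.0,20); print("open",telemetry.current_opening())
a=tgt(.05,0); up=a.copy(); up[2]=.21
print(a,inverse_kinematics(list(up),Q))
r.move_to(list(up),Q); r.move_l(list(a),vel=.1)
print(telemetry.current_ee_pos(),telemetry.current_wrist_force(),telemetry.current_t())
for n in ["top","scene"]:
    im=vision.snapshot(n); cv2.imwrite(f"pics/a_{n}.png",im[:,:,::-1])
E
```

```text
open -3.361600631370128e-05
[0.45879319 0.16950003 0.116     ] [ 2.11520933e-01  1.41497144e-01  1.66501165e+00 -4.44089210e-16
  1.33508386e+00 -9.34790672e-02]
[0.459361   0.16968568 0.11657184] [ 0.09299613 -0.27348628 -0.55355751] 6.0333
```

View pics/a_scene.png

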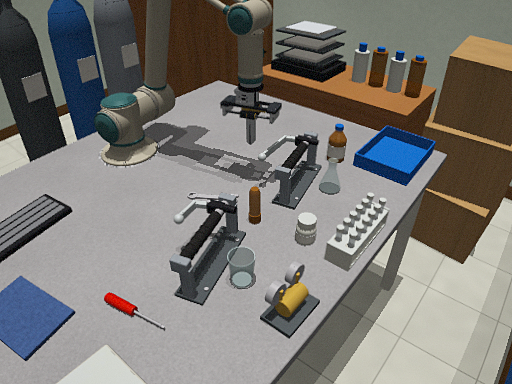

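The closed fingers hang at about (251,130), just on the outer side of the long lever, clear of everything. Now the first press, with a force guard.

```bash
python3 - <<'E'
from h import *
from plant import r,vision,telemetry
T=telemetry
r.move_l(list(tgt(.012,0)),vel=.08)
print("pre",T.current_ee_pos(),T.current_wrist_force())
n0=tgt(0,0)[:2]
for q in (.1,.2):
    g=r.move_l(list(tgt(0,q)),vel=.03,guard=14)
    print(q,g,np.round(T.current_ee_pos(),4),np.round(T.current_wrist_force(),2))
    if g: break
if not g:
    g=r.move_l(list(tgt(-.012,.26)),vel=.02,guard=8)
    print("end",g,np.round(T.current_ee_pos(),4),np.round(T.current_wrist_force(),2))
r.hold(.4)
p=T.current_ee_pos();print(np.round(p,4),tgt(0,.26),np.round(T.current_wrist_force(),2),T.current_t())
for n in ["top","scene"]:
    im=vision.snapshot(n); cv2.imwrite(f"pics/p1_{n}.png",cv2.resize(im[120:270,90:290] if n=="top" else im[90:220,210:360],None,fx=4,fy=4)[:,:,::-1])
E
```

```text
pre [0.49646106 0.17339132 0.11563436] [ 0.0710078  -0.78282374  0.15291595]
0.1 False [0.5202 0.1709 0.1159] [-2.92 -1.47  1.41]
0.2 False [0.5333 0.1692 0.116 ] [-2.86 -0.56  1.9 ]
end True [0.546  0.1694 0.1159] [-5.01 -0.82  7.44]
[0.5453 0.1694 0.1159] [0.54074389 0.16819319 0.116     ] [-4.57 -0.65  6.51] 9.4667
```

View pics/p1_scene.png

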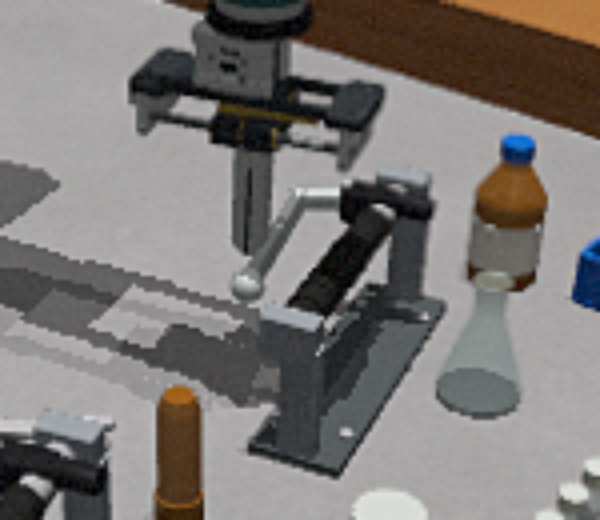

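View pics/p1_top.png

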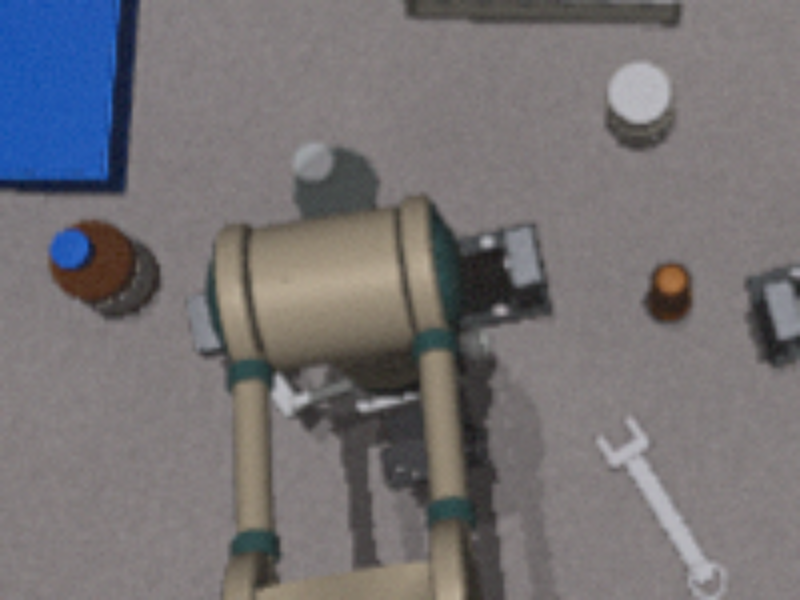

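```bash
python3 - <<'E'
from h import *
from plant import r,vision,telemetry
T=telemetry
print(np.round(T.current_wrist_force(),2),np.round(T.current_torque(),2),np.round(T.current_ee_pos(),4),np.round(T.current_tool_rot(),4),Q)
im=vision.snapshot("scene")[:,:,::-1]; c=vision.get_calibration("scene")
x0,y0=230,90;k=6
cr=cv2.resize(im[y0:y0+95,x0:x0+125],None,fx=k,fy=k,interpolation=cv2.INTER_CUBIC)
for q,col in ((0,(255,0,0)),(.2,(0,255,255)),(.26,(0,0,255))):
    u=((proj(c,[lev(P,YAW,x,y,.122,q) for x,y in [(-.005,-.035),(-.005,.105),(.005,.105),(.005,-.035),(-.005,-.035)]])-[x0,y0]+.5)*k).astype(int)
    cv2.polylines(cr,[u.reshape(-1,1,2)],False,col,1)
    b=((proj(c,[lev(P,YAW,0,-.039,.11,q)])[0]-[x0,y0]+.5)*k).astype(int); cv2.circle(cr,tuple(int(t) for t in b),3,col,-1)
t=np.array(T.current_ee_pos()); d=np.r_[np.cos(PHI),np.sin(PHI),0]
for s in (-.088,.088):
    b=((proj(c,[t+d*s+[0,0,.072]])[0]-[x0,y0]+.5)*k).astype(int); cv2.circle(cr,tuple(int(v) for v in b),4,(0,255,0),-1)
cv2.imwrite("pics/q.png",cr)
E
```

```text
[-3.97 -0.61  5.84] [-0.23  0.88  0.02] [0.5453 0.1694 0.1159] [ 0.0019  0.9883  0.1524 -0.0045] [0, np.float64(0.9883943930860107), np.float64(0.1519095905995947), 0]
```

View pics/q.png

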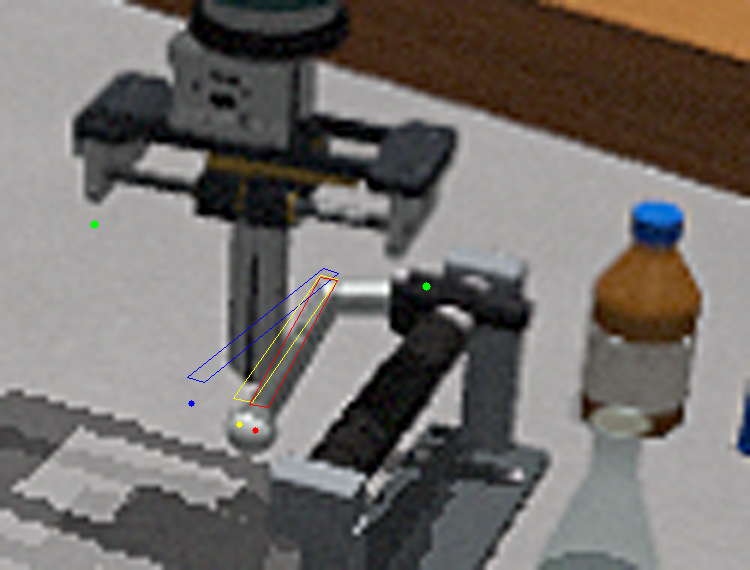

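The model overlay puts the lever at roughly 0.2–0.26 rad, with the ball seen at (247,427). That may be just short of the stop, and the z force tripped the guard. I'll continue in 1 mm steps, watching the press force.

```bash
python3 - <<'E'
from h import *
from plant import r,vision,telemetry
T=telemetry
ph=YAW-.13+.26
d=np.r_[np.cos(ph),np.sin(ph),0]
p0=np.array(T.current_ee_pos()); p0[2]=.116
for i in range(1,9):
    r.move_l(list(p0+d*.001*i),vel=.02); r.hold(.1)
    f=np.array(T.current_wrist_force()); print(i,np.round((np.array(T.current_ee_pos())-p0)*1000,2),np.round(f,2),"along",round(-f@d,2))
    if -f@d>11 or np.linalg.norm(f)>18: break
r.hold(.3); print(T.current_wrist_force(),T.current_torque(),T.current_t())
im=vision.snapshot("scene")[:,:,::-1]
cv2.imwrite("pics/q2.png",cv2.resize(im[90:185,230:355],None,fx=6,fy=6,interpolation=cv2.INTER_CUBIC))
E
```

```text
1 [1.02 0.18 0.18] [-4.81 -1.43  4.48] along 5.0
2 [1.93 0.24 0.17] [-4.35 -1.98  5.91] along 4.77
3 [2.25 0.27 0.15] [-5.26 -4.35  6.24] along 6.47
4 [2.38 0.27 0.1 ] [-7.01 -3.27  7.5 ] along 7.72
5 [2.51 0.34 0.09] [-7.58 -3.53  7.98] along 8.34
6 [2.63 0.36 0.02] [-9.47 -4.41  9.  ] along 10.42
7 [2.76 0.36 0.01] [-10.21  -5.34  10.34] along 11.45
[-10.43108502  -6.30132893  10.101058  ] [-1.20116812  2.10414107  0.03678652] 12.3667
```

View pics/q2.png

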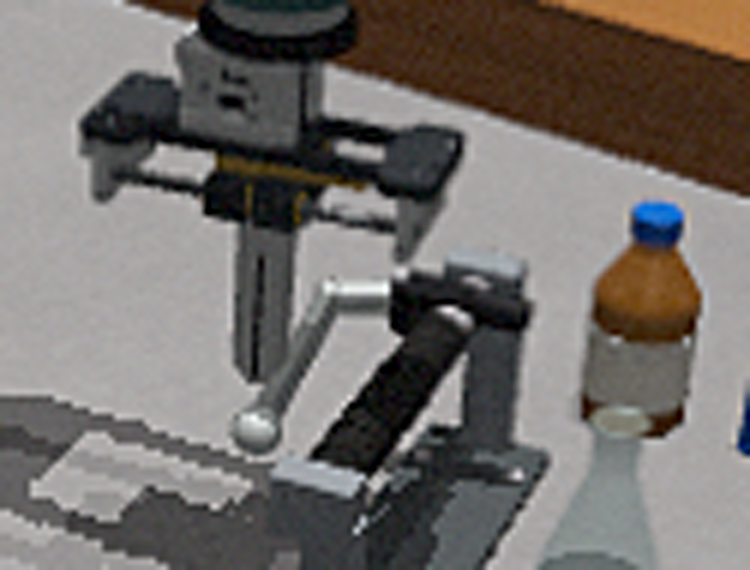

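The ball is now at (256,430), matching the model at 0.26. Motion stalled at about 2.3 mm while the force rose, so this is the hard stop. Now I release the lever fully and check that it comes back out.

```bash
python3 - <<'E'
from h import *
from plant import r,vision,telemetry
T=telemetry
print("at stop",T.current_ee_pos())
r.move_l(list(tgt(.0,.1)),vel=.08)
r.move_l(list(tgt(.03,0)),vel=.08); r.hold(.6)
print(T.current_ee_pos(),T.current_wrist_force(),T.current_torque(),T.current_t())
im=vision.snapshot("scene")[:,:,::-1]
cv2.imwrite("pics/q3.png",cv2.resize(im[90:185,230:355],None,fx=6,fy=6,interpolation=cv2.INTER_CUBIC))
E
```

```text
at stop [0.54808094 0.16979242 0.11599086]
[0.47871968 0.17157054 0.11594442] [0.26467551 0.83520188 0.06324977] [-0.02031671  0.01543629 -0.01541309] 14.2333
```

View pics/q3.png

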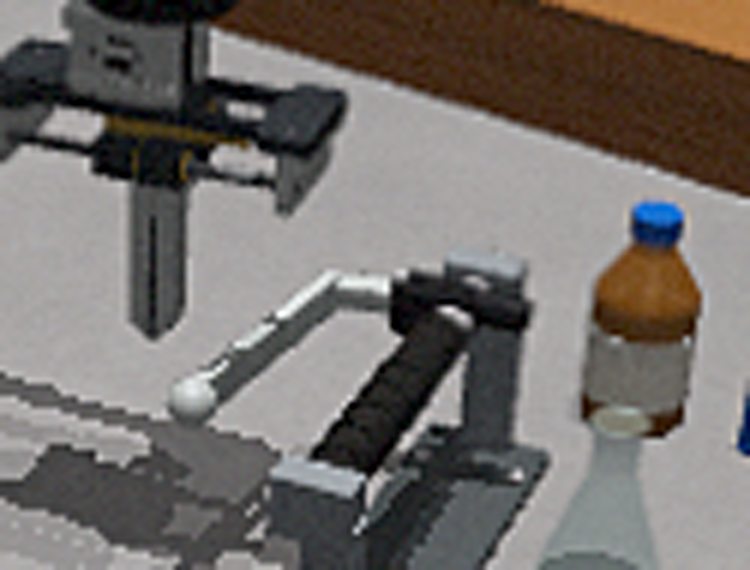

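The lever is fully out: the ball is back at (191,400), where the model puts q=0, and the fingers are clear. Now the second press, to the same stop.

```bash
python3 - <<'E'
from h import *
from plant import r,vision,telemetry
T=telemetry
ph=YAW-.13+.26
d=np.r_[np.cos(ph),np.sin(ph),0]
r.move_l(list(tgt(.012,0)),vel=.08)
for q in (.1,.2):
    print(r.move_l(list(tgt(0,q)),vel=.04,guard=16))
p0=np.array([.5453,.1694,.116])
print(r.move_l(list(p0),vel=.03,guard=16))
for i in range(1,12):
    r.move_l(list(p0+d*.001*i),vel=.02); r.hold(.1)
    f=np.array(T.current_wrist_force()); print(i,np.round((np.array(T.current_ee_pos())-p0)*1000,2),np.round(f,2),"along",round(-f@d,2))
    if -f@d>10.5 or np.linalg.norm(f)>17: break
r.hold(1.0); f=np.array(T.current_wrist_force()); print(f,-f@d,np.linalg.norm(f),T.current_ee_pos(),T.current_dq(),T.current_t())
for n in ["top","scene"]:
    im=vision.snapshot(n)[:,:,::-1]; cv2.imwrite(f"pics/f_{n}.png",im)
cv2.imwrite("pics/q4.png",cv2.resize(im[90:185,230:355],None,fx=6,fy=6,interpolation=cv2.INTER_CUBIC))
E
```

```text
False
False
False
1 [ 0.63 -0.4   0.03] [-3.85 -3.67  3.9 ] along 4.9
2 [ 1.51 -0.34  0.03] [-4.49 -4.44  3.95] along 5.78
3 [ 2.17 -0.26 -0.01] [-6.04 -5.59  3.78] along 7.64
4 [ 2.29 -0.26 -0.04] [-5.81 -5.39  5.05] along 7.35
5 [ 2.45 -0.23 -0.05] [-8.45 -5.77  5.57] along 9.96
6 [ 2.57 -0.22 -0.11] [-9.42 -7.5   6.93] along 11.48
[-8.95042332 -5.67799986  6.93872915] 10.38756113733896 12.66869062658061 [0.54787271 0.16918772 0.11589221] [-0.0010552  -0.00025551 -0.00030696  0.00158102 -0.0010612   0.00129906] 19.5417
```

View pics/q4.png

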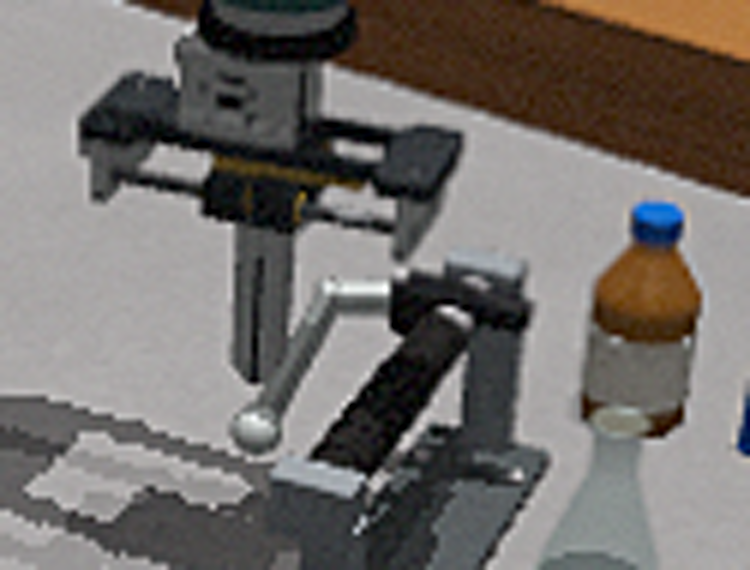

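View pics/f_scene.png

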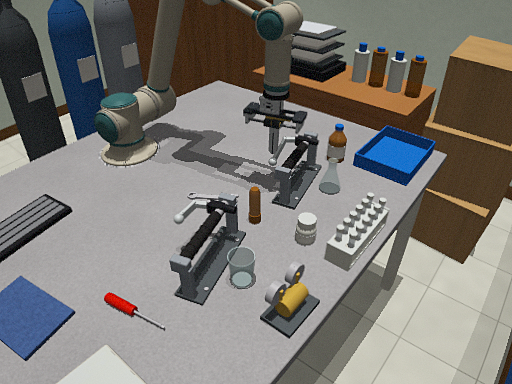

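The ball is at (256,428) again, which is the stop position. The press force is a steady 10 N or so, the latch lever is still out near (190,210), and every bystander stands where it was. Handing in.

```bash
python3 - <<'E'
from plant import r,telemetry
print(telemetry.current_wrist_force(),telemetry.current_t()); r.sign_off()
E
```

```text
[-8.86087738 -6.89364767  6.17037949] 19.6417
the job is handed in; nothing more can be done
```

The brake lever was pressed to its stop, let fully back out, and pressed to its stop again. I handed the job in at 19.6 s with the fingers still holding it there. I used the backs of the closed fingers and pinched nothing.

**Last checks:**
- **Stop:** the fingers stalled at the same place on both presses, to within about 1 mm. The ball sat where my model of the lever puts it at 0.26 rad. I judged the lever angle from pictures and force, as there is no direct reading of it.
- **Return:** between presses the picture showed the lever fully out, with the fingers clear of it.
- **Holding force:** the last full check before hand-in showed a steady press of about 10 N (12.7 N in total) and the arm at rest.
- **Surroundings:** in the final picture the latch lever is out, and the loose things show no visible movement.

**What disagreed:**
- **Early stop:** on the first press the force guard stopped the arm about 2 mm short of the stop, so I finished that press in 1 mm steps.
- **Vertical force:** the wrist showed an upward force of 6–10 N while pressing. I could not explain it; friction on the blade or a sensor offset are possible causes. The total stayed around 16 N at most, well under the limits.

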